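# Unlatch the fruit chest with the forked key and prop its lid

## Robot

A 7-joint arm with a two-finger parallel gripper is mounted at the origin on a cart in front of the work surface, level with it; the furniture and walls round the work are solid. World frame = base frame: x ahead of the robot, y to its left, z up, the work surface at z = 0. Lengths are in m, angles in rad, forces in N, time in s.
With the tool pointing down it reaches from about 0.35 to 0.9 m from the base axis. Payload 7.2 kg.
Tool frame: the origin (TCP) lies midway between the tips of the shut fingers; the grasp point (between the pads) lies 19 mm behind it; z points along the fingers, y is the line along which they close (so a half turn about z gives the same grasp; the last joint's range is limited). The gripper opens to 88 mm and grips with 3 to 60 N. Pads are 20 mm wide; open, the fingers measure 115 mm over their backs; the gripper's body (75 mm by 178 mm) begins 61 mm behind the grasp point.
Start: joints at [1.204, 0.411, -0.013, 1.596, 0.006, 1.134, -0.082], TCP at [0.184, -0.597, 0.223] pointing down, gripper open.
Joint ranges: [-2.95, 2.95], [-0.29, 1.99], [-1.47, 1.44], [0.14, 2.54], [-1.03, 4.17], [0.13, 1.85], [-2.86, 2.86]. Speed limits (rad/s): [2.39, 2.39, 3.01, 3.01, 3.14, 3.14, 3.14].

## Interface

Orientations are given as a 3x3 rotation matrix whose columns are the frame's x, y, z axes.
In Python, from cell import manip, viewer, job gives the robot as it stands. The module is installed in compiled form; this text tells all that it offers.
- The arm moves only by the shell command python3 -m jog 'ROWS' [FORCE]. ROWS is JSON, a list of rows, each a list of 3 entries, a list of its own where there are three numbers: the opening, from -1 (shut) to 1 (fully open), so that 0 is half open, then the shift along the tool's x, y, z in cm, then the turn, a rotation vector about the tool's x, y, z in rad. In form: [[grip, [x, y, z], [wx, wy, wz]], ...]. A call has 1 to 10 rows; each row shifts and turns the commanded pose from where the row before left it, along the tool's axes as they then stand; what a row does not reach is not made up. A row lasts 1/8 s, in which the tool goes at most 62.5 mm and 10.7 degrees, less where a joint would pass 70% of its speed; a pose out of reach is approached as far as the arm can. A call is refused whole if a number of a shift passes 6.25 or a number of a turn 0.188, either way. A call with a gripper value outside its range is refused whole. The fingers move at their own pace and stop on an object; FORCE is the grip in N (left out, the last holds). Time passes only in rows, so rows that do not move let the fingers close. It gives the time, the measured TCP pose, the force, the opening and the grip force at its end, in the units of the state.
- manip.get_obs(): the state, without advancing time (a new reading comes with each control period).
- viewer.get_image(name): name is "scene" or "top"; returns the picture (384x512x3 uint8, blue, green, red); there is no depth.
- viewer.camera_model(name): a dict with "K" (3x3 intrinsics, pixels), "dist_coeffs" ([k1, k2, p1, p2, k3] as OpenCV has them; the pictures are not rectified), "world_to_cam" (4x4, takes a point from world to camera coordinates). Camera axes: x right, y down, z forward; pixel columns grow to the right and rows downward; lengths in m; the calibration is good to about 2 mm. A picture is of the moment at which its call begins. camera_model takes no time and is no camera call.
- job.close_job(): hands the job in; it is judged then, once.
The state is a dict: "time_s": time; "qpos": joint angles; "joint_vel": joint speeds; "joint_torque": joint torques, N m; "tcp_pos": TCP position; "eef_rot": TCP orientation; "wrist_force": force on the tool from outside, world axes, zero at the start; "ft_torque": the same for the moment, N m; "width": finger opening in m; "gripper_force": force on a finger pad.
Only numpy, scipy, OpenCV 4.12 (cv2) and the standard library are available. Lean on these libraries where they do the work, as an engineer would, in place of code of your own. Each camera call takes 0.05 s, during which the arm holds its last target. There are 200 camera calls.

## Task

Open the wooden fruit chest and prop its lid. Straddle the spring bar at the front of the chest with the standing two-pronged key and push the bar's collar sideways with the key, not with the fingers, until the lid springs up half-way; stand the key upright on the worktop again, clear of the chest; and press down the long lever on the end of the chest until the stay is fully upright and carries the lid. Leave the jar, the timer and the cup where they stand.

Things in the scene. Friction and masses are not known exactly. Their poses are not given: they have to be found in the camera images.
- chest: Fixed low wooden chest, 215x200x90 mm. Origin on the worktop, mid-width; at yaw 0 its front faces -x (robot), +y left; yaw varies 0.2 rad. Its frame, mm: board 12 thick x -125..90, y -100..100; walls x -55..90; lid hinge x 85 z 80; bar along y at x -100 z 68; guide post y 40..48, 86 high; spring barrel y -98..-56, 79 high
- bar_collar (a point): Centre of the round steel collar (36 mm wide, 8 thick) on the spring bar, a rod 10 mm thick along chest y; at rest at chest (-100, -18, 68) mm. Frame parallel to the chest's. The key fits over the 54 mm of bare rod between the collar's +y face and the guide post, and pushes that face to -y
- spring_bar (a joint): Travel of the spring bar (m) to the chest's -y: 0 at rest, stop at 0.030. Spring 2.4 N at 0, rising to 6 N at the stop; slides back when let go. From about 0.016 the bar's end frees the lid's tongue
- lid (a joint): Lid angle (rad): 0 shut, grows as the front edge rises. Shut it is held by the bar; freed, its hinge spring lifts it to about 0.42, where it floats. The stay lifts it to about 0.62 in passing and then carries it at about 0.47
- lid_tongue (a point): Outer end, top side, of the lid's steel tongue (25 mm wide, chest y 60..85, reaching to x -120, hooked under the bar's end): chest (-118, 72, 92) mm when shut, about 80 mm higher with the lid half-open
- stay (a joint): Stay angle (rad): starts 0 to 0.25, lying back along the chest's -y end wall; 1.62 upright, at its stop. Steel bar 98 mm long, pivot axis along y at chest (-35, -109, 45) mm. Takes under 10 N at the lever. Past the lid's highest point the lid presses it to its stop. Blocked while the lid is shut
- lever_tip (a point): Centre of the 18 mm ball ending the stay's press lever: a level rod 12 mm thick standing out from the chest's end, y -111 to -221 mm (ball). At stay angle q the rod's axis is at chest x = -35 - 55 cos(1.134 - q), z = 45 + 55 sin(1.134 - q) mm (z 95 at q 0, z 19 at 1.62): pressed down along this arc it raises the stay. Frame turns with it
- fork_key: Loose standing key, 105 mm tall, 0.11-0.2 kg, at far left or right. Origin: centre of underside, z up. Two steel prongs 9 mm thick (x), 40 wide (y), 20 apart in x, 48 long; wooden handle above, z 55..105, 30 (x) x 36 (y): grasp its y sides at z 80. Yaw within 0.4 rad. In use its y lies along the bar, a prong each side of the rod, ends 23 mm below the rod's axis
- honey_jar: Bystander: glass jar with a lid, 71 mm across, 110 high; origin at the centre of its underside
- egg_timer: Bystander: round wind-up kitchen timer, 61 mm across, 51 high; origin at the centre of its underside
- espresso_cup: Bystander: small striped cup, 60x84x49 mm; origin at its underside
Mind the look-alikes: they are no part of the job. What is shaped like the fork_key but green is not meant.

How it is judged:
On the way, in this order (a step that is already met when the one before it is completed fails the run):
1. the key pushes the spring bar sideways against its spring (value of joint spring_bar above 0.01 m and contact force between fork_key and spring_bar above 0.5 N).
2. the lid has sprung up half-way (value of joint lid above 0.3 rad), for 0.1 s.
3. the stay is flipped upright (value of joint stay above 1.5 rad), for 0.2 s.
At the end, for the whole second after the job is handed in: The stay is upright at its stop (over 1.5 rad) and carries the lid (0.44 to 0.56 rad), the spring bar has slid back (under 5 mm), and the key stands upright (within 0.15 rad) and at rest on the worktop, not touching the chest (value of joint stay above 1.5 rad and value of joint lid between 0.44 and 0.56 rad and value of joint spring_bar below 0.005 m and height (world z) of fork_key below 0.008 m and angle between fork_key's own z axis and vertical below 0.15 rad and linear speed of fork_key below 0.02 m/s and contact force between fork_key and chest below 0.1 N).
It fails at once if the spring bar is pushed with the fingers (contact force between the fingers and spring_bar above 2 N).
It fails at once if the jar, timer or cup is displaced by more than 30 mm (distance of any of honey_jar, egg_timer, espresso_cup from where it was at the start of the episode above 0.03 m).
It fails at once if the jar is tipped (angle between honey_jar's own z axis and vertical above 0.4 rad).
It also fails if it takes over 72 s, if anything falls off the work surface, if the arm or the gripper's body presses on something with over 40 N, if the wrist force passes 120 N, or if a joint passes its speed limit or range.

## Working session

There is one attempt and no reset: what is moved stays moved. The work goes in short steps, Python scripts to look and compute and a shell command to move; the robot and the scene stay as the last step left them, time stands still between calls to the robot, and variables do not carry over. Pictures are saved under pics/ and viewed, at most 10 in all, crops included, and the job is handed in when it is done.

```bash
mkdir -p pics
cat > h.py <<'E'
import numpy as np, cv2
from cell import manip, viewer, job
def snap(name,fn,crop=None,scale=1):
    im=viewer.get_image(name); cv2.imwrite('pics/raw_'+fn,im)
    if crop: x0,y0,x1,y1=crop; im=im[y0:y1,x0:x1]
    cv2.imwrite('pics/'+fn,cv2.resize(im,None,fx=scale,fy=scale,interpolation=cv2.INTER_CUBIC))
def ray(cam,px):
    m=viewer.camera_model(cam);T=np.array(m["world_to_cam"]);R,t=T[:3,:3],T[:3,3]
    u=cv2.undistortPoints(np.array([[px]],float),np.array(m["K"]),np.array(m["dist_coeffs"]))[0,0]
    return -R.T@t, R.T@np.array([u[0],u[1],1])
def onz(cam,px,z):
    c,d=ray(cam,px); return c+d*(z-c[2])/d[2]
def proj(cam,P):
    m=viewer.camera_model(cam);T=np.array(m["world_to_cam"])
    return cv2.projectPoints(np.array(P,float).reshape(-1,1,3),cv2.Rodrigues(T[:3,:3])[0],T[:3,3],np.array(m["K"]),np.array(m["dist_coeffs"]))[0][:,0]
E
python3 - <<'E'
from h import *
import cv2
a=viewer.get_image("scene");b=viewer.get_image("top")
cv2.imwrite('pics/raw_s0.png',a);cv2.imwrite('pics/raw_t0.png',b)
cv2.imwrite('pics/s0.png',cv2.resize(a,(800,600),interpolation=3));cv2.imwrite('pics/t0.png',cv2.resize(b,(800,600),interpolation=3))
o=manip.get_obs();print(o)
for n in("scene","top"):print(n,ray(n,(256,192)))
E
```

```text
{'time_s': 0.1, 'qpos': array([ 1.2037722 ,  0.41180745, -0.01271499,  1.59690136,  0.00562258,
        1.13430063, -0.08219097]), 'joint_vel': array([-0.00074531, -0.00180797,  0.00011132, -0.00159035,  0.00115673,
        0.00111391,  0.00016575]), 'joint_torque': array([ 4.52941938e-03, -5.89097607e+01,  6.44708835e-01, -2.91710526e+01,
       -5.37193206e-02,  1.45209313e-02,  6.71170639e-06]), 'tcp_pos': array([ 0.18383257, -0.59690774,  0.22192508]), 'eef_rot': array([[ 9.55669976e-01,  2.94439519e-01, -5.16260554e-04],
       [ 2.94439948e-01, -9.55669125e-01,  1.28095665e-03],
       [-1.16210012e-04, -1.37617954e-03, -9.99999046e-01]]), 'wrist_force': array([-0.07221857, -0.90125311, -0.09919864]), 'ft_torque': array([-0.05678035,  0.02179356,  0.00556055]), 'gripper_force': 0.0, 'width': 0.08760946200484628}
scene (array([-0.74618158, -0.85312863,  1.07336577]), array([ 0.71598378,  0.40781507, -0.56715376]))
top (array([-0.48079447, -0.41148626,  1.42951897]), array([ 0.57368643,  0.20803335, -0.79230553]))
```

View pics/s0.png

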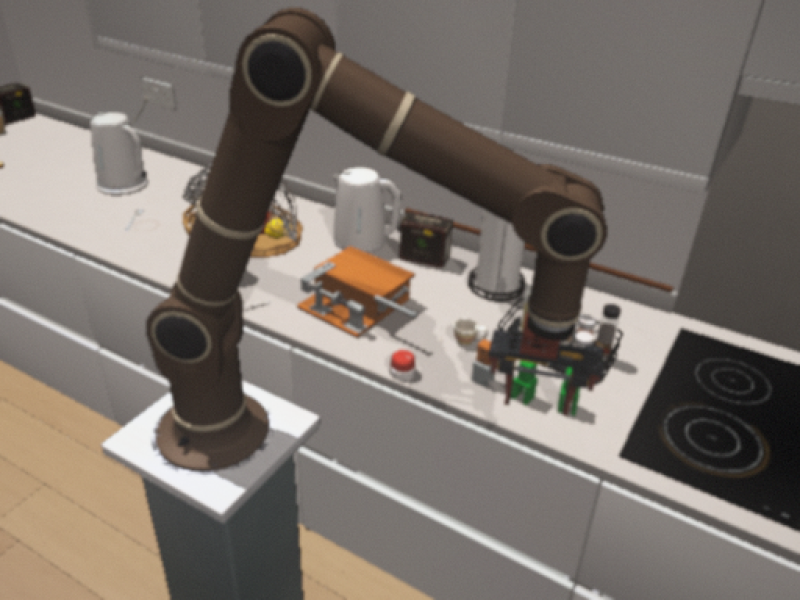

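View pics/t0.png

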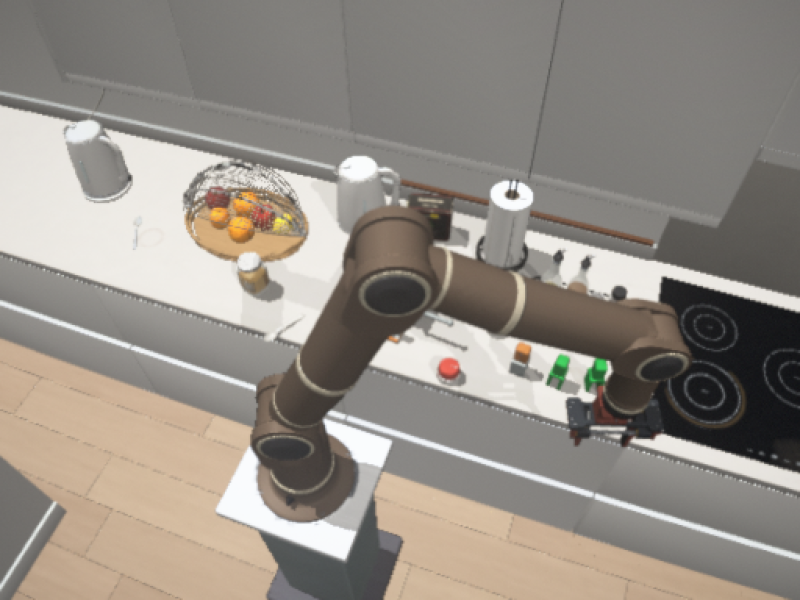

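The scene view shows the chest at about (358,290) and the timer at (402,362). The cup is at (465,332), and the orange-handled key is partly hidden at about (483,360). The top view shows the key at (522,358), two green look-alikes to its right, and the jar at (252,272). Next I'll crop in on the chest and the key.

Run:
```python
import cv2,numpy as np
a=cv2.imread('pics/raw_s0.png')[155:225,185:285]
cv2.imwrite('pics/c1.png',cv2.resize(a,None,fx=8,fy=8,interpolation=cv2.INTER_CUBIC))
b=cv2.imread('pics/raw_t0.png')[210:260,265:365]
cv2.imwrite('pics/c2.png',cv2.resize(b,None,fx=8,fy=8,interpolation=cv2.INTER_CUBIC))
```

```text
(no output)
```

View pics/c1.png

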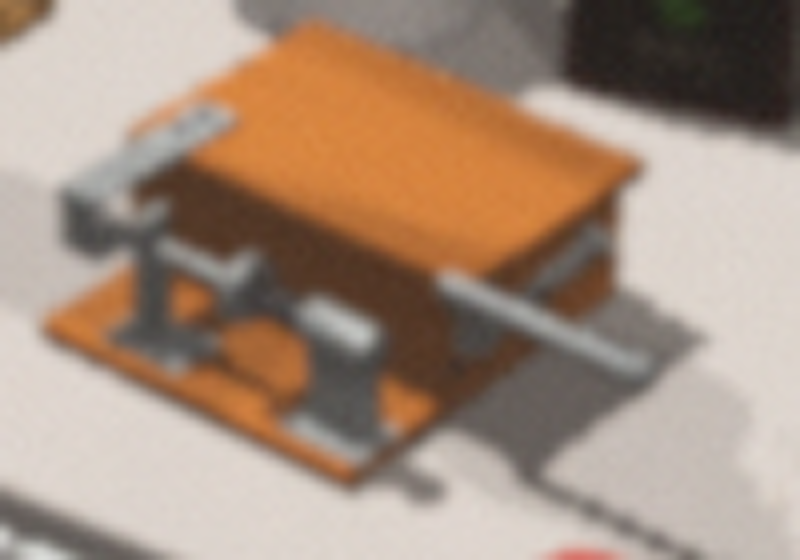

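View pics/c2.png

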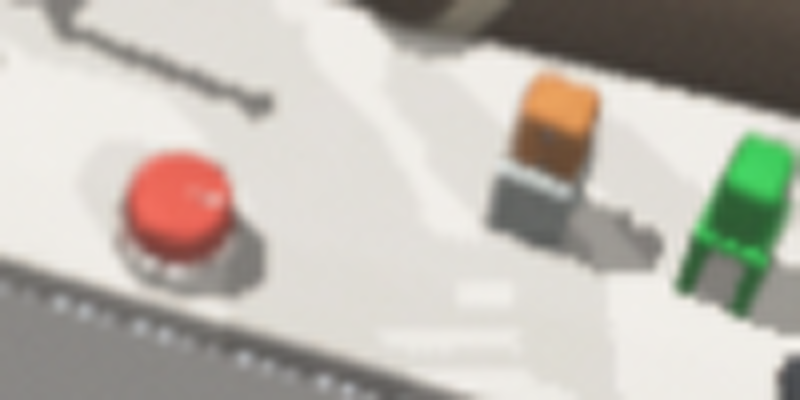

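The chest crop shows the board's front corners at (45,320) and (348,478), the tongue end at (70,190), the collar at (245,280) and the lever ball at (642,365). The key crop shows the handle top at (562,105) and the lower front prong edge from (488,218) to (570,246).

```bash
cat > fit.py <<'E'
from h import *
from scipy.optimize import least_squares
def W(p,P): 
    c,s=np.cos(p[2]),np.sin(p[2]);P=np.array(P,float)/1000
    return np.c_[p[0]+c*P[:,0]-s*P[:,1],p[1]+s*P[:,0]+c*P[:,1],P[:,2]]
E
python3 - <<'E'
from fit import *
f=lambda L,x0,y0:[((x+.5)/8-.5+x0,(y+.5)/8-.5+y0) for x,y in L]
px=np.array(f([(345,474),(350,488),(44,322),(52,338),(245,280),(642,362),(68,192),(100,203)],185,155))
def M(q):
    a=1.134-q
    return [(-125,-100,12),(-125,-100,0),(-125,100,12),(-125,100,0),(-100,-18,68),(-35-55*np.cos(a),-221,45+55*np.sin(a)),(-120,85,92),(-120,60,92)]
r=least_squares(lambda v:(proj("scene",W(v,M(v[3])))-px).ravel(),[.6,-.1,0,.1],loss='soft_l1')
print('chest',r.x,'\n',r.fun.reshape(-1,2).round(1))
pk=np.array(f([(487,218),(570,246),(540,74),(600,95),(588,140),(526,112)],265,210))
# two candidates of ordering: face toward robot is key -x
K=[(-19,20,0),(-19,-20,0),(15,18,105),(15,-18,105),(-15,-18,105),(-15,18,105)]
r2=least_squares(lambda v:(proj("top",W(v,K))-pk).ravel(),[.4,-.35,0],loss='soft_l1')
print('key',r2.x,'\n',r2.fun.reshape(-1,2).round(1))
print('timer',onz("top",f([(180,205)],265,210)[0],.051), 'cup',onz("scene",(465*.64,332*.64),.03),'jar',onz("top",(252*.64,262*.64),.11))
print('green',onz("top",f([(760,165)],265,210)[0],.105),onz("top",(597*.64,362*.64),.105))
print('basket',onz("top",(240*.64,255*.64),.0))
np.save('chest.npy',r.x);np.save('key.npy',r2.x)
E
```

```text
chest [ 0.54973438  0.00814917 -0.12279902  0.02243873] 
 [[ 0.4 -0.2]
 [-0.2  0.6]
 [-0.2 -0.9]
 [-1.1 -0.5]
 [ 0.8  0.9]
 [ 0.5  0.4]
 [-0.6 -0.8]
 [ 0.1  0.1]]
key [ 0.44164729 -0.39856231 -0.07228335] 
 [[-0.1  1.7]
 [-1.   1.6]
 [-0.  -1.2]
 [ 1.4 -0.8]
 [ 0.6 -0.4]
 [-0.6  0. ]]
timer [ 0.35778813 -0.23409263  0.051     ] cup [ 0.54098509 -0.30056005  0.03      ] jar [0.46462621 0.35487494 0.11      ]
green [ 0.43602925 -0.49388729  0.105     ] [ 0.45747784 -0.57649678  0.105     ]
basket [0.55619958 0.46527117 0.        ]
```

The chest fit is within 1 px: chest at (0.550, 0.008), yaw -0.12. The key is at (0.442, -0.399), yaw -0.07. Turning the tool first.

```bash
cat > to.py <<'E'
import sys; from fit import *
# usage: to.py x y z  (world, m) [yaw]: remaining shift in tool cm, turn about tool z
o=manip.get_obs();R=o["eef_rot"];p=o["tcp_pos"]
t=np.array([float(v) for v in sys.argv[1:4]])
print('shift cm',(R.T@(t-p)*100).round(2),'yaw',round(np.arctan2(R[1,0],R[0,0]),3),'tilt z',R[:,2].round(3),'t',o["time_s"],'F',o["wrist_force"].round(1))
E
python3 -m jog '[[0.6,[0,0,0],[0,0,0.186]],[0.6,[0,0,0],[0,0,0.185]],[0.6,[0,0,0],[0,0,0]]]'; python3 to.py 0.442 -0.399 0.20
```

```text
time_s: 0.48
tcp_pos: [0.184, -0.597, 0.2222]
eef_rot: [[0.997, -0.071, -0.001], [-0.071, -0.997, 0.001], [-0.001, -0.001, -1.0]]
wrist_force: [0.4, -0.5, 0.4]
width: 0.0705
gripper_force: 0.0
shift cm [ 24.34 -21.58   2.22] yaw -0.071 tilt z [-0.001  0.001 -1.   ] t 0.475 F [ 0.4 -0.5  0.4]
```

```bash
python3 -m jog '[[0.6,[4.87,-4.32,0.44],[0,0,0]],[0.6,[4.87,-4.32,0.44],[0,0,0]],[0.6,[4.87,-4.32,0.44],[0,0,0]],[0.6,[4.87,-4.32,0.44],[0,0,0]],[0.6,[4.87,-4.32,0.44],[0,0,0]],[0.6,[0,0,0],[0,0,0]],[0.6,[0,0,0],[0,0,0]]]'; python3 to.py 0.442 -0.399 0.20
python3 - <<'E'
from h import *
a=viewer.get_image("scene");b=viewer.get_image("top")
A=cv2.resize(a[195:265,275:375],None,fx=8,fy=8,interpolation=2)[:, :]
B=cv2.resize(b[200:260,290:370],None,fx=8,fy=8,interpolation=2)
cv2.imwrite('pics/raw_s1.png',a);cv2.imwrite('pics/raw_t1.png',b)
m=np.zeros((600,800,3),np.uint8)
m[:280,:400]=cv2.resize(A,(400,280),interpolation=3); m[:300,400:]=cv2.resize(B,(400,300),interpolation=3)
m[300:,:400]=cv2.resize(a[105:255,160:360],(400,300),interpolation=3);m[300:,400:]=cv2.resize(b[110:260,160:360],(400,300),interpolation=3)
cv2.imwrite('pics/m1.png',m)
E
```

```text
time_s: 1.35
tcp_pos: [0.431, -0.4081, 0.2014]
eef_rot: [[0.998, -0.069, -0.001], [-0.069, -0.998, -0.0], [-0.001, 0.0, -1.0]]
wrist_force: [-1.2, -0.9, -0.1]
width: 0.0702
gripper_force: 0.0
shift cm [ 1.03 -0.98  0.14] yaw -0.069 tilt z [-0.001 -0.    -1.   ] t 1.35 F [-1.2 -0.9 -0.1]
```

View pics/m1.png

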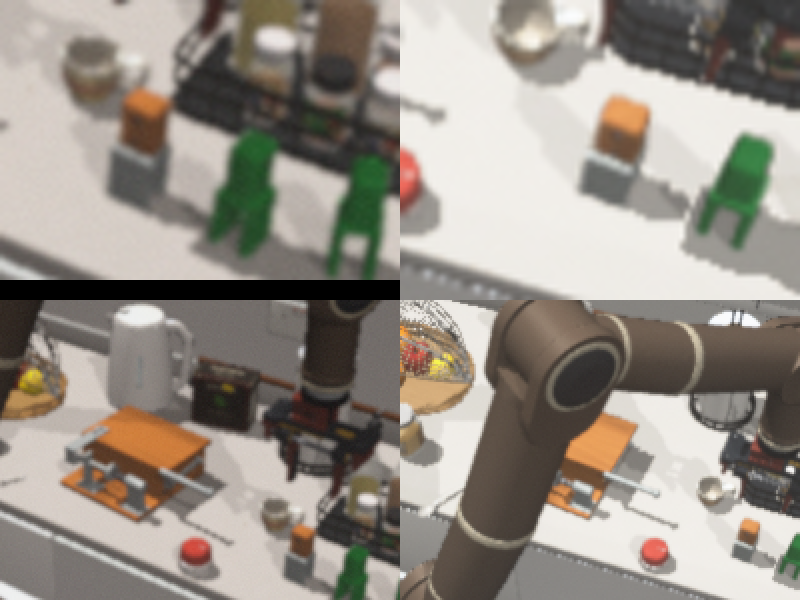

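The picture shows the key clear of the arm in both views: its handle top is near (147,97) in the scene crop and (625,103) in the top crop. I'll triangulate it from these two.

Run:
```python
from fit import *
s=lambda x,y:((x+.5)/4-.5+275,(y+.5)/4-.5+195)
t=lambda x,y:((x-400+.5)/5-.5+290,(y+.5)/5-.5+200)
# handle top corners & bottom edges
S=[s(109,194),s(156,205),s(124,95),s(157,105),s(169,95)]
KS=[(-19,20,0),(-19,-20,0),(-15,18,105),(-15,-18,105),(15,-18,105)]
T=[t(583,189),t(634,203),t(603,113),t(640,127),t(650,104),t(612,93)]
KT=[(-19,20,0),(-19,-20,0),(-15,18,105),(-15,-18,105),(15,-18,105),(15,18,105)]
fs=lambda v:(proj("scene",W(v,KS))-np.array(S)).ravel()
ft=lambda v:(proj("top",W(v,KT))-np.array(T)).ravel()
for f in (fs,ft,lambda v:np.r_[fs(v),ft(v)]):
    r=least_squares(f,[.44,-.4,-.07],loss='soft_l1');print(r.x.round(4),r.fun.reshape(-1,2).round(1).tolist())
print(proj("scene",manip.get_obs()["tcp_pos"]),proj("top",manip.get_obs()["tcp_pos"]))
```

```text
[ 0.4485 -0.3922  0.1933] [[-0.3, -0.0], [-0.9, 0.1], [-0.6, 0.5], [1.6, 0.5], [0.7, -2.1]]
[ 0.4469 -0.3977 -0.0057] [[-0.6, 0.4], [-1.1, 0.4], [-0.3, 0.5], [1.5, 0.4], [1.3, -1.2], [-0.2, -1.6]]
[ 0.4472 -0.396   0.0307] [[-0.0, -0.3], [-1.2, 1.0], [-0.1, 0.4], [1.5, 1.3], [2.0, -0.9], [-0.8, 0.4], [-1.3, 0.2], [-0.6, 0.5], [1.3, 0.1], [0.8, -1.6], [-0.8, -1.7]]
[[316.57826739 198.5815837 ]] [[341.433255   210.70977003]]
```

```bash
python3 -m jog '[[0.6,[1.5,-1.2,0],[0,0,-0.06]],[0.6,[0,0,0],[0,0,0]],[0.6,[0,0,0],[0,0,0]]]' >/dev/null; python3 to.py 0.446 -0.397 0.065
```

```text
shift cm [-0.13  0.   13.65] yaw -0.012 tilt z [-0. -0. -1.] t 1.825 F [ 0.6 -0.3 -0.4]
```

```bash
python3 -m jog '[[0.6,[-0.1,0,4],[0,0,0]],[0.6,[0,0,4],[0,0,0]],[0.6,[0,0,3],[0,0,0]],[0.6,[0,0,2.6],[0,0,0]],[0.6,[0,0,0],[0,0,0]],[0.6,[0,0,0],[0,0,0]]]' ; python3 to.py 0.446 -0.397 0.065
```

```text
time_s: 2.58
tcp_pos: [0.4467, -0.3975, 0.0666]
eef_rot: [[1.0, -0.012, 0.001], [-0.012, -1.0, -0.001], [0.001, 0.001, -1.0]]
wrist_force: [-0.3, -0.2, 0.5]
width: 0.07
gripper_force: 0.0
shift cm [-0.07 -0.05  0.16] yaw -0.012 tilt z [ 0.001 -0.001 -1.   ] t 2.575 F [-0.3 -0.2  0.5]
```

```bash
python3 -m jog '[[-1,[0,0,0.1],[0,0,0]],[-1,[0,0,0],[0,0,0]],[-1,[0,0,0],[0,0,0]],[-1,[0,0,0],[0,0,0]],[-1,[0,0,0],[0,0,0]],[-1,[0,0,0],[0,0,0]]]' 50 ; python3 to.py 0.446 -0.397 0.065
```

```text
time_s: 3.32
tcp_pos: [0.4465, -0.397, 0.0648]
eef_rot: [[1.0, -0.012, 0.0], [-0.012, -1.0, -0.0], [0.0, 0.0, -1.0]]
wrist_force: [0.7, -0.1, 2.8]
width: 0.0366
gripper_force: 49.2
shift cm [-0.05 -0.   -0.02] yaw -0.012 tilt z [ 0. -0. -1.] t 3.325 F [ 0.7 -0.1  2.8]
```

```bash
python3 -m jog '[[-1,[0,0,-1],[0,0,0]],[-1,[0,0,-3],[0,0,0]],[-1,[0,0,-5],[0,0,0]],[-1,[0,0,-5],[0,0,0]],[-1,[0,0,-1.5],[0,0,0.111]],[-1,[0,0,0],[0,0,0]],[-1,[0,0,0],[0,0,0]]]'; python3 -c "
from fit import *
c=np.load('chest.npy');print(W(c,[(-100,13,0),(-100,-18,68),(-35-23,-221,95),(-118,72,92)]).round(4))
print(manip.get_obs()['tcp_pos'], (manip.get_obs()['eef_rot'].T@(np.r_[W(c,[(-100,13,0)])[0,:2],.22]-manip.get_obs()['tcp_pos'])*100).round(2))"
```

```text
time_s: 4.2
tcp_pos: [0.4458, -0.3963, 0.2185]
eef_rot: [[0.993, -0.12, -0.001], [-0.12, -0.993, 0.001], [-0.002, -0.001, -1.0]]
wrist_force: [-0.2, 0.3, -1.5]
width: 0.0365
gripper_force: 49.2
[[ 0.4521  0.0333  0.    ]
 [ 0.4483  0.0025  0.068 ]
 [ 0.4651 -0.2041  0.095 ]
 [ 0.4414  0.0941  0.092 ]]
[ 0.44584966 -0.39630466  0.21850062] [ -4.55 -42.72  -0.1 ]
```

```bash
python3 -m jog '[[-1,[-0.45,-2.5,0],[0,0,0]],[-1,[-0.45,-5,0],[0,0,0]],[-1,[-0.5,-5,0],[0,0,0]],[-1,[-0.5,-5,0],[0,0,0]],[-1,[-0.5,-5,0],[0,0,0]],[-1,[-0.5,-5,0],[0,0,0]],[-1,[-0.5,-5,0],[0,0,0]],[-1,[-0.5,-5,0],[0,0,0]],[-1,[-0.5,-3.5,0],[0,0,0]],[-1,[-0.15,-1.7,0],[0,0,0]]]'; python3 -m jog '[[-1,[0,0,0],[0,0,0]],[-1,[0,0,0],[0,0,0]]]';python3 to.py 0.4521 0.0333 0.17
python3 - <<'E'
from h import *
a=viewer.get_image("scene");b=viewer.get_image("top")
cv2.imwrite('pics/raw_s2.png',a);cv2.imwrite('pics/raw_t2.png',b)
m=np.zeros((600,800,3),np.uint8)
m[:,:400]=cv2.resize(a[130:220,195:255],(400,600),interpolation=2);m[:,400:]=cv2.resize(b[120:240,230:310],(400,600),interpolation=2)
cv2.imwrite('pics/m2.png',m)
E
```

```text
time_s: 5.45
tcp_pos: [0.4526, 0.0347, 0.2184]
eef_rot: [[0.993, -0.118, -0.002], [-0.118, -0.993, 0.0], [-0.002, -0.0, -1.0]]
wrist_force: [-0.0, -0.3, -2.5]
width: 0.0368
gripper_force: 49.2
time_s: 5.7
tcp_pos: [0.4533, 0.0314, 0.2189]
eef_rot: [[0.992, -0.123, -0.001], [-0.123, -0.992, -0.0], [-0.001, 0.001, -1.0]]
wrist_force: [-0.4, 0.4, -1.4]
width: 0.037
gripper_force: 49.2
shift cm [-0.14 -0.17  4.89] yaw -0.123 tilt z [-0.001 -0.    -1.   ] t 5.7 F [-0.4  0.4 -1.4]
```

View pics/m2.png

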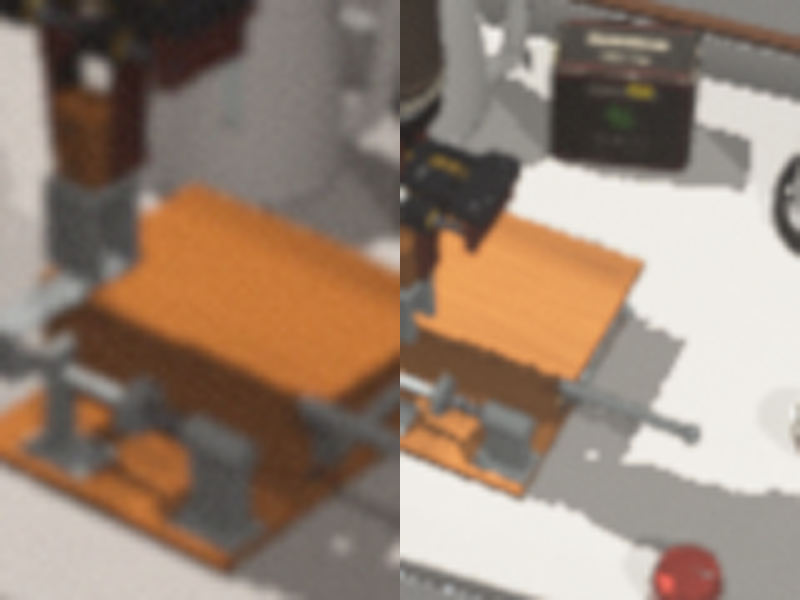

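The left view shows the key's prongs above the rod: lower corners near (48,248), (92,284) and (137,270), with the collar at about (140,402). The right view shows the lever ball at (690,432) and the board corner at (522,492). I'll refit the chest with both views and check the key in hand.

Run:
```python
from fit import *
k=400/60
s=lambda x,y:((x+.5)/k-.5+195,(y+.5)/k-.5+130)
t=lambda x,y:((x-400+.5)/5-.5+230,(y+.5)/5-.5+120)
f8=lambda x,y:((x+.5)/8-.5+185,(y+.5)/8-.5+155)
S=np.array([f8(*q) for q in [(345,474),(350,488),(44,322),(52,338),(245,280),(642,362),(68,192),(100,203)]]+[s(230,565),s(140,402)])
T=np.array([t(523,490),t(690,432),t(445,390)])
def L(q): a=1.134-q; return (-35-55*np.cos(a),-221,45+55*np.sin(a))
MS=lambda q:[(-125,-100,12),(-125,-100,0),(-125,100,12),(-125,100,0),(-100,-18,68),L(q),(-120,85,92),(-120,60,92),(-125,-100,6),(-100,-18,68)]
MT=lambda q:[(-125,-100,6),L(q),(-100,-18,68)]
r=least_squares(lambda v:np.r_[(proj("scene",W(v,MS(v[3])))-S).ravel(),(proj("top",W(v,MT(v[3])))-T).ravel()],[.55,0,-.12,.1],loss='soft_l1')
print(r.x.round(4),r.fun.reshape(-1,2).round(1).tolist());np.save('chest.npy',r.x)
o=manip.get_obs();p=o["tcp_pos"]
K=W([p[0],p[1],-.123],[(-19,20,0),(-19,-20,0),(19,-20,0)]);K[:,2]=p[2]-.065
px=np.array([s(48,248),s(92,284),s(137,270)])
print('key err px',(proj("scene",K)-px).round(1).tolist())
r2=least_squares(lambda v:(proj("scene",np.c_[W([v[0],v[1],-.123],[(-19,20,0),(-19,-20,0),(19,-20,0)])[:,:2],K[:,2]])-px).ravel(),p[:2]);print('key xy from img',r2.x,p)
g=W(r.x,[(-100,13,0)])[0];print('target',g,(o["eef_rot"].T@(np.r_[g[:2],.17]-p)*100).round(2))
```

```text
[ 0.552   0.0108 -0.1053  0.122 ] [[0.9, -0.7], [0.3, 0.1], [-0.3, -1.0], [-1.2, -0.6], [1.0, 0.5], [0.3, 0.6], [-0.6, -1.0], [0.1, -0.1], [-0.5, 0.0], [0.6, 0.2], [-0.3, 0.9], [0.2, -0.3], [-0.3, 0.7]]
key err px [[0.8, 1.7], [2.2, 0.1], [2.3, -1.9]]
key xy from img [0.44968104 0.03663611] [0.45351033 0.03125028 0.21917151]
target [0.45394546 0.03428153 0.        ] [ 0.01 -0.31  4.92]
```

```bash
python3 -m jog '[[-1,[0.1,-0.1,3],[0,0,-0.012]],[-1,[0,0,3.4],[0,0,0]],[-1,[0,0,0],[0,0,0]],[-1,[0,0,0],[0,0,0]],[-1,[0,0,0],[0,0,0]]]';python3 to.py 0.4539 0.0343 0.106
python3 - <<'E'
from h import *
a=viewer.get_image("scene");b=viewer.get_image("top")
cv2.imwrite('pics/raw_s3.png',a);cv2.imwrite('pics/raw_t3.png',b)
cv2.imwrite('pics/m3.png',cv2.resize(a[148:208,190:250],(600,600),interpolation=2))
E
```

```text
time_s: 6.42
tcp_pos: [0.4557, 0.0333, 0.1569]
eef_rot: [[0.994, -0.111, 0.002], [-0.111, -0.994, 0.0], [0.002, -0.0, -1.0]]
wrist_force: [0.6, 0.2, -1.1]
width: 0.0365
gripper_force: 49.2
shift cm [-0.2  -0.08  5.09] yaw -0.112 tilt z [ 0.002  0.    -1.   ] t 6.425 F [ 0.6  0.2 -1.1]
```

View pics/m3.png

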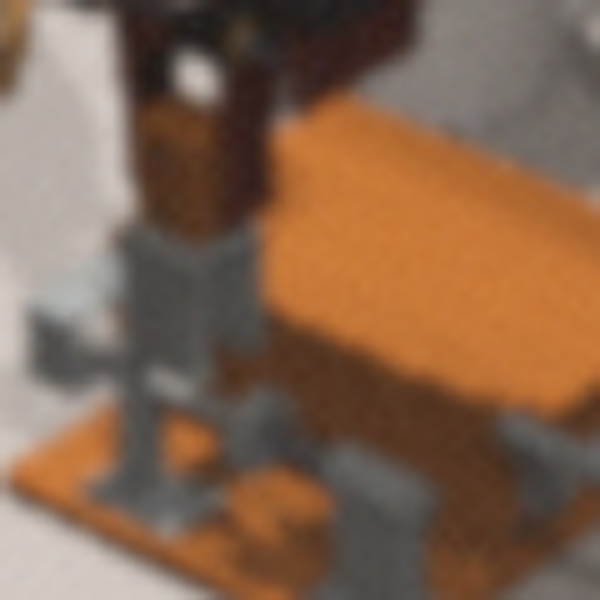

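The near prong's -x face spans x 128–200 in the crop, the gap shows at about (228,372), and the back prong's lower corner is at (258,345). The collar is at about (265,430). I'll compare these with the projected model.

Run:
```python
from fit import *
c=np.load('chest.npy');p=manip.get_obs()["tcp_pos"]
def crop(P): return ((proj("scene",P)-[190,148]+.5)*10-.5).round(0).tolist()
K=W([p[0],p[1],-.112],[(-19,20,0),(-19,-20,0),(-10,-20,0),(10,-20,0),(19,-20,0)]);K[:,2]=p[2]-.065
U=K.copy();U[:,2]+=.05
print('bot',crop(K));print('top',crop(U))
print('post top',crop(W(c,[(-100,44,86)])),'collar',crop(W(c,[(-100,-18,68)])),'barrel top ends',crop(W(c,[(-100,-56,79),(-100,-98,79)])),'tongue',crop(W(c,[(-120,85,92),(-120,60,92)])))
a=W(c,[(-100,-18,68)]);b=a+[[.01,0,0]];d=a+[[0,.01,0]];print('1cm x,y',np.array(crop(b))-crop(a),np.array(crop(d))-crop(a))
```

```text
bot [[135.0, 346.0], [213.0, 384.0], [229.0, 374.0], [264.0, 351.0], [280.0, 341.0]]
top [[130.0, 235.0], [210.0, 272.0], [226.0, 262.0], [262.0, 240.0], [278.0, 230.0]]
post top [[143.0, 329.0]] collar [[266.0, 425.0]] barrel top ends [[342.0, 437.0], [429.0, 478.0]] tongue [[29.0, 301.0], [77.0, 323.0]]
1cm x,y [[ 15. -12.]] [[-22.  -8.]]
```

```bash
python3 -m jog '[[-1,[0.12,0.1,0.5],[0,0,0]],[-1,[0,0,0.7],[0,0,0]],[-1,[0,0,0.7],[0,0,0]],[-1,[0,0,0.3],[0,0,0]],[-1,[0,0,0],[0,0,0]]]' 60;python3 to.py 0.4539 0.0343 0.106
```

```text
time_s: 7.15
tcp_pos: [0.4557, 0.0323, 0.1332]
eef_rot: [[0.994, -0.111, -0.001], [-0.111, -0.994, 0.0], [-0.001, 0.0, -1.0]]
wrist_force: [0.4, 0.6, -1.3]
width: 0.0362
gripper_force: 59.1
shift cm [-0.19 -0.18  2.72] yaw -0.111 tilt z [-0.001  0.    -1.   ] t 7.15 F [ 0.4  0.6 -1.3]
```

```bash
python3 -m jog '[[-1,[0,0,0.6],[0,0,0]],[-1,[0,0,0.7],[0,0,0]],[-1,[0,0,0.7],[0,0,0]],[-1,[0,0,0.5],[0,0,0]],[-1,[0,0,0],[0,0,0]],[-1,[0,0,0],[0,0,0]]]';python3 to.py 0.4539 0.0343 0.106
```

```text
time_s: 7.9
tcp_pos: [0.456, 0.0322, 0.1087]
eef_rot: [[0.994, -0.111, 0.0], [-0.111, -0.994, 0.0], [0.0, -0.0, -1.0]]
wrist_force: [-0.0, -0.4, -1.1]
width: 0.0365
gripper_force: 59.1
shift cm [-0.23 -0.18  0.27] yaw -0.111 tilt z [ 0.  0. -1.] t 7.9 F [-0.  -0.4 -1.1]
```

```bash
python3 -m jog '[[-1,[0,0.4,0],[0,0,0]],[-1,[0,0.4,0],[0,0,0]],[-1,[0,0.4,0],[0,0,0]],[-1,[0,0.3,0],[0,0,0]],[-1,[0,0,0],[0,0,0]],[-1,[0,0,0],[0,0,0]]]';python3 to.py 0.456 0.0322 0.106
```

```text
time_s: 8.65
tcp_pos: [0.4543, 0.0173, 0.1087]
eef_rot: [[0.994, -0.111, 0.0], [-0.111, -0.994, -0.0], [0.0, -0.0, -1.0]]
wrist_force: [1.5, 3.3, -0.3]
width: 0.0366
gripper_force: 59.1
shift cm [ 0.   -1.49  0.27] yaw -0.111 tilt z [ 0. -0. -1.] t 8.65 F [ 1.5  3.3 -0.3]
```

```bash
python3 -m jog '[[-1,[0,0.4,0],[0,0,0]],[-1,[0,0.4,0],[0,0,0]],[-1,[0,0.3,0],[0,0,0]],[-1,[0,0.2,0],[0,0,0]],[-1,[0,0,0],[0,0,0]],[-1,[0,0,0],[0,0,0]],[-1,[0,0,0],[0,0,0]]]';python3 to.py 0.456 0.0322 0.106
python3 - <<'E'
from h import *
a=viewer.get_image("scene");b=viewer.get_image("top")
cv2.imwrite('pics/raw_s4.png',a);cv2.imwrite('pics/raw_t4.png',b)
cv2.imwrite('pics/m4.png',np.hstack([cv2.resize(a[130:230,190:290],(400,400),interpolation=2),cv2.resize(b[120:220,220:320],(400,400),interpolation=2)]))
E
```

```text
time_s: 9.52
tcp_pos: [0.4529, 0.0046, 0.1086]
eef_rot: [[0.994, -0.111, 0.0], [-0.111, -0.994, 0.0], [0.0, -0.0, -1.0]]
wrist_force: [1.2, 4.8, 0.5]
width: 0.0365
gripper_force: 59.1
shift cm [-0.   -2.78  0.26] yaw -0.111 tilt z [ 0.  0. -1.] t 9.525 F [1.2 4.8 0.5]
```

View pics/m4.png

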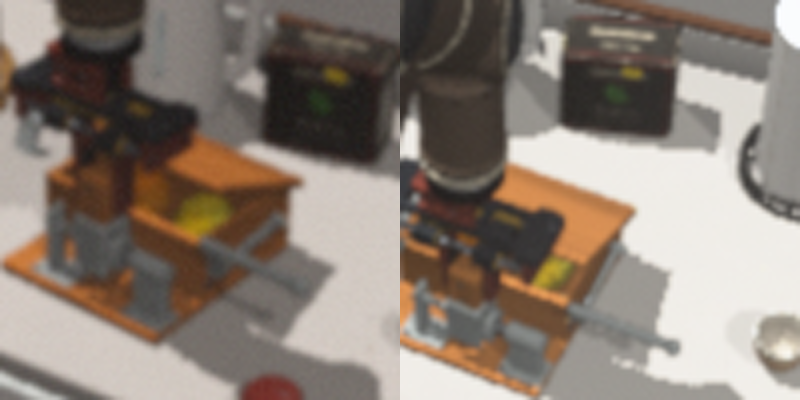

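The lid has sprung half-way: the yellow fruit inside is visible, and the tongue is raised at (35,140). Next I'll ease the key back, lift it out, and carry it to where it stood.

```bash
python3 -m jog '[[-1,[0,-0.4,-0.2],[0,0,0]],[-1,[0,-0.6,-0.3],[0,0,0]],[-1,[0,-0.7,-0.3],[0,0,0]],[-1,[0,-0.6,0],[0,0,0]],[-1,[0,0,0],[0,0,0]],[-1,[0,0,0],[0,0,0]]]';python3 to.py 0.456 0.0322 0.21
```

```text
time_s: 10.38
tcp_pos: [0.4552, 0.0266, 0.1165]
eef_rot: [[0.994, -0.111, -0.0], [-0.111, -0.994, -0.001], [-0.0, 0.001, -1.0]]
wrist_force: [0.0, 0.5, -1.4]
width: 0.036
gripper_force: 59.1
shift cm [ 0.01 -0.56 -9.35] yaw -0.112 tilt z [-0.    -0.001 -1.   ] t 10.375 F [ 0.   0.5 -1.4]
```

```bash
python3 -m jog '[[-1,[0,0,-1.5],[0,0,0]],[-1,[0,0,-2.5],[0,0,0]],[-1,[0,0,-3],[0,0,0]],[-1,[0,0,-3],[0,0,0]],[-1,[0,0,0],[0,0,0]],[-1,[0,0,0],[0,0,0]]]';python3 to.py 0.446 -0.397 0.21; python3 -c "
from h import *
print(manip.get_obs()['qpos'].round(2))
a=viewer.get_image('scene');cv2.imwrite('pics/raw_s5.png',a)"
```

```text
time_s: 11.12
tcp_pos: [0.4549, 0.0269, 0.2163]
eef_rot: [[0.994, -0.111, -0.0], [-0.111, -0.994, -0.0], [-0.0, 0.0, -1.0]]
wrist_force: [0.1, 0.6, -1.6]
width: 0.0369
gripper_force: 59.1
shift cm [ 3.83 42.23  0.64] yaw -0.112 tilt z [-0. -0. -1.] t 11.125 F [ 0.1  0.6 -1.6]
[ 0.14  0.15 -0.34  1.98  0.06  1.02 -1.91]
```

```bash
python3 -m jog '[[-1,[0.2,2.5,0],[0,0,0]],[-1,[0.4,4.5,0],[0,0,0]],[-1,[0.5,5,0],[0,0,0]],[-1,[0.5,5,0],[0,0,0]],[-1,[0.5,5,0],[0,0,0]],[-1,[0.5,5,0],[0,0,0]],[-1,[0.5,5,0],[0,0,0]],[-1,[0.4,5,0],[0,0,0]],[-1,[0.3,3.5,0],[0,0,0]],[-1,[0.1,1.7,0],[0,0,-0.1]]]'>/dev/null; python3 -m jog '[[-1,[0,0,0],[0,0,0]],[-1,[0,0,0],[0,0,0]]]' >/dev/null;python3 to.py 0.446 -0.397 0.066
```

```text
shift cm [-0.11  0.21 14.97] yaw -0.012 tilt z [-0.001  0.002 -1.   ] t 12.675 F [-0.7 -0.  -0.7]
```

```bash
python3 -m jog '[[-1,[-0.1,0.2,3],[0,0,0]],[-1,[0,0,4],[0,0,0]],[-1,[0,0,4],[0,0,0]],[-1,[0,0,2.5],[0,0,0]],[-1,[0,0,1],[0,0,0]],[-1,[0,0,0.3],[0,0,0]],[-1,[0,0,0],[0,0,0]],[-1,[0,0,0],[0,0,0]]]'; python3 to.py 0.446 -0.397 0.065
```

```text
time_s: 13.68
tcp_pos: [0.4468, -0.3988, 0.0697]
eef_rot: [[1.0, -0.011, 0.001], [-0.011, -1.0, -0.001], [0.001, 0.001, -1.0]]
wrist_force: [0.9, -0.2, -1.2]
width: 0.0361
gripper_force: 59.1
shift cm [-0.08 -0.18  0.47] yaw -0.011 tilt z [ 0.001 -0.001 -1.   ] t 13.675 F [ 0.9 -0.2 -1.2]
```

```bash
python3 -m jog '[[-1,[0,0,0.2],[0,0,0]],[-1,[0,0,0.2],[0,0,0]],[-1,[0,0,0],[0,0,0]],[-1,[0,0,0],[0,0,0]]]'; python3 to.py 0.446 -0.397 0.065
```

```text
time_s: 14.18
tcp_pos: [0.4463, -0.3986, 0.0648]
eef_rot: [[1.0, -0.011, 0.0], [-0.011, -1.0, -0.0], [0.0, 0.0, -1.0]]
wrist_force: [-0.3, -0.7, 1.9]
width: 0.0364
gripper_force: 59.1
shift cm [-0.04 -0.16 -0.02] yaw -0.011 tilt z [ 0. -0. -1.] t 14.175 F [-0.3 -0.7  1.9]
```

Contact with the worktop (1.9 N up, same height as at the grasp). Releasing.

```bash
python3 -m jog '[[0.2,[0,0,0],[0,0,0]],[0.5,[0,0,0],[0,0,0]],[0.5,[0,0,0],[0,0,0]],[0.5,[0,0,0],[0,0,0]],[0.5,[0,0,-1],[0,0,0]],[0.5,[0,0,-3],[0,0,0]],[0.5,[0,0,-5],[0,0,0]],[0.5,[0,0,-5],[0,0,0]],[-1,[0,0,-2],[0,0,0]],[-1,[0,0,0],[0,0,0]]]'
python3 - <<'E'
from fit import *
a=viewer.get_image("scene");b=viewer.get_image("top")
cv2.imwrite('pics/raw_s6.png',a);cv2.imwrite('pics/raw_t6.png',b)
cv2.imwrite('pics/m6.png',np.hstack([cv2.resize(a[140:250,190:330],(400,314),interpolation=2),cv2.resize(b[140:250,220:360],(400,314),interpolation=2)]))
c=np.load('chest.npy');print(W(c,[(-58-3,-200,90),(-90,-200,45),(-84,-200,19)]).round(3))
E
```

```text
time_s: 15.42
tcp_pos: [0.447, -0.3991, 0.227]
eef_rot: [[1.0, -0.011, 0.003], [-0.011, -1.0, -0.003], [0.003, 0.003, -1.0]]
wrist_force: [-0.7, 0.6, -0.5]
width: 0.0491
gripper_force: 0.0
[[ 0.47  -0.182  0.09 ]
 [ 0.442 -0.179  0.045]
 [ 0.447 -0.179  0.019]]
```

View pics/m6.png

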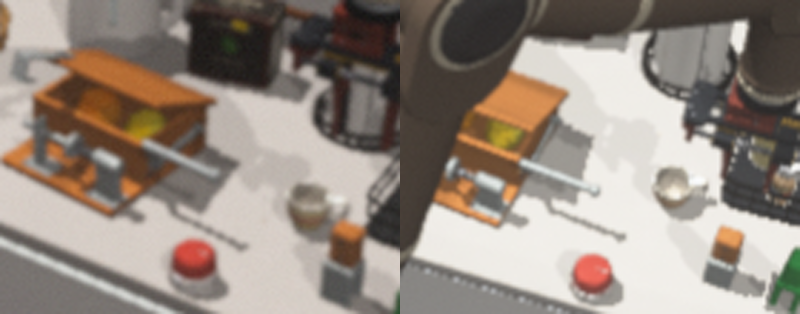

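The key stands upright at (345,265), the lid is half-open, and the lever ball is at (215,172) in the scene crop and (595,188) in the top crop. The jar isn't in this crop. The timer and the cup haven't moved.

```bash
python3 -m jog '[[-1,[0,-3,0],[0,0,0.18]],[-1,[0,0,0],[0,0,0.18]],[-1,[0,0,0],[0,0,0.18]],[-1,[0,0,0],[0,0,0.18]],[-1,[0,0,0],[0,0,0.18]],[-1,[0,0,0],[0,0,0.18]],[-1,[0,0,0],[0,0,0.18]],[-1,[0,0,0],[0,0,0.18]],[-1,[0,0,0],[0,0,0.18]],[-1,[0,0,0],[0,0,0.05]]]'
python3 - <<'E'
from fit import *
k=400/140
c=np.load('chest.npy')
f=lambda v:np.r_[proj("scene",v)[0]-(190+215/k,140+172/k),proj("top",v)[0]-(220+195/k,140+188/k)]
r=least_squares(f,[.46,-.2,.09]);print('ball',r.x,r.fun.round(1))
a=1.134-c[3];print('model',W(c,[(-35-55*np.cos(a),-221,45+55*np.sin(a))]),c)
o=manip.get_obs();g=W(c,[(-35-55*np.cos(a),-200,120)])[0];print(g,(o["eef_rot"].T@(g-o["tcp_pos"])*100).round(2),o["qpos"].round(2))
E
```

```text
time_s: 16.77
tcp_pos: [0.4459, -0.3679, 0.2227]
eef_rot: [[-0.114, -0.994, -0.003], [-0.994, 0.114, 0.001], [-0.001, 0.003, -1.0]]
wrist_force: [-0.7, -0.7, -0.4]
width: 0.0002
gripper_force: 0.0
ball [ 0.46250158 -0.20437074  0.09515934] [ 0. -0. -0.  0.]
model [[ 0.46500456 -0.20218899  0.09163452]] [ 0.55202627  0.01084749 -0.10525399  0.12198787]
[ 0.46721081 -0.18130521  0.12      ] [-18.77  -0.03  10.29] [ 0.42  0.33  0.24  1.72 -0.09  1.1  -2.57]
```

j7 is near its limit (-2.57), so I'll turn the tool half round the other way. The press is equivalent either way.

```bash
python3 -m jog '[[-1,[0,0,0],[0,0,-0.185]],[-1,[0,0,0],[0,0,-0.185]],[-1,[0,0,0],[0,0,-0.185]],[-1,[0,0,0],[0,0,-0.185]],[-1,[0,0,0],[0,0,-0.185]],[-1,[0,0,0],[0,0,-0.185]],[-1,[0,0,0],[0,0,-0.185]],[-1,[0,0,0],[0,0,-0.185]],[-1,[0,0,0],[0,0,-0.185]],[-1,[0,0,0],[0,0,-0.185]]]'>/dev/null; python3 -m jog '[[-1,[0,0,0],[0,0,-0.185]],[-1,[0,0,0],[0,0,-0.185]],[-1,[0,0,0],[0,0,-0.185]],[-1,[0,0,0],[0,0,-0.185]],[-1,[0,0,0],[0,0,-0.185]],[-1,[0,0,0],[0,0,-0.185]],[-1,[0,0,0],[0,0,-0.185]],[-1,[0,0,0],[0,0,0]],[-1,[0,0,0],[0,0,0]]]'; python3 to.py 0.466 -0.183 0.12; python3 -c "
from h import *
print(manip.get_obs()['qpos'].round(2))"
```

```text
time_s: 19.15
tcp_pos: [0.4462, -0.3683, 0.2236]
eef_rot: [[0.111, 0.994, -0.001], [0.994, -0.111, 0.001], [0.001, -0.001, -1.0]]
wrist_force: [-0.0, -0.3, 0.1]
width: 0.0005
gripper_force: 0.0
shift cm [18.62 -0.07 10.38] yaw 1.46 tilt z [-0.001  0.001 -1.   ] t 19.15 F [-0.  -0.3  0.1]
[ 0.87  0.36 -0.34  1.69  0.13  1.12  0.38]
```

```bash
python3 -m jog '[[-1,[3.6,0,0],[0,0,0]],[-1,[5,0,0],[0,0,0]],[-1,[5,0,0],[0,0,0]],[-1,[3.5,0,0],[0,0,0]],[-1,[1.5,0,2],[0,0,0]],[-1,[0,0,4],[0,0,0]],[-1,[0,0,3.4],[0,0,0]],[-1,[0,0,1],[0,0,0]],[-1,[0,0,0],[0,0,0]],[-1,[0,0,0],[0,0,0]]]'; python3 to.py 0.466 -0.183 0.10
```

```text
time_s: 20.4
tcp_pos: [0.4673, -0.1838, 0.1218]
eef_rot: [[0.108, 0.994, 0.002], [0.994, -0.108, -0.001], [-0.001, 0.002, -1.0]]
wrist_force: [-0.2, 0.6, 0.2]
width: 0.0007
gripper_force: 0.0
shift cm [ 0.06 -0.14  2.18] yaw 1.463 tilt z [ 0.002 -0.001 -1.   ] t 20.4 F [-0.2  0.6  0.2]
```

```bash
python3 -m jog '[[-1,[0,0,1.1],[0,0,0]],[-1,[0,0,1.1],[0,0,0]],[-1,[0,-0.6,0.6],[0,0,0]],[-1,[0,-0.6,0.6],[0,0,0]],[-1,[0,-0.45,0.7],[0,0,0]],[-1,[0,-0.45,0.7],[0,0,0]],[-1,[0,0,0],[0,0,0]]]'; python3 to.py 0.466 -0.183 0.10
```

```text
time_s: 21.28
tcp_pos: [0.4444, -0.1812, 0.0719]
eef_rot: [[0.107, 0.994, -0.002], [0.994, -0.107, 0.0], [0.0, -0.002, -1.0]]
wrist_force: [-0.0, 0.2, 0.0]
width: 0.0005
gripper_force: 0.0
shift cm [ 0.05  2.16 -2.81] yaw 1.464 tilt z [-0.002  0.    -1.   ] t 21.275 F [-0.   0.2  0. ]
```

Run:
```python
from h import *
a=viewer.get_image("scene");b=viewer.get_image("top")
cv2.imwrite('pics/raw_s7.png',a);cv2.imwrite('pics/raw_t7.png',b)
cv2.imwrite('pics/m7.png',np.hstack([cv2.resize(a[130:220,220:310],(400,400),interpolation=2),cv2.resize(b[140:230,250:340],(400,400),interpolation=2)]))
```

```text
(no output)
```

View pics/m7.png

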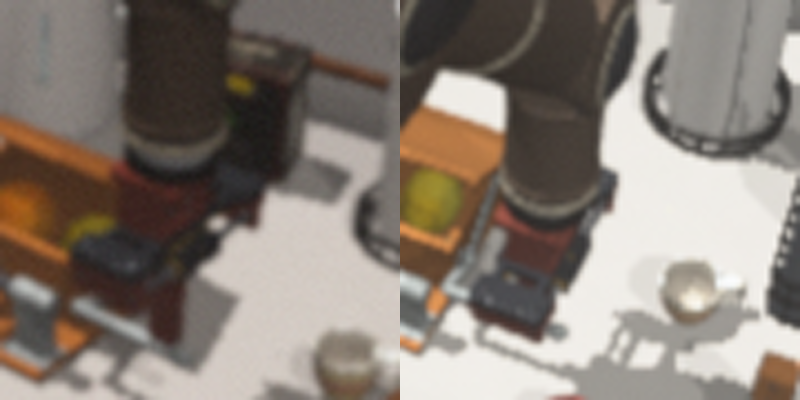

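The lever has followed the fingers: its rod now runs from (75,300) to (175,345), and the stay is seen rising at (490,215) in the right view. Continuing the arc.

```bash
python3 -m jog '[[-1,[0,-0.2,0.8],[0,0,0]],[-1,[0,-0.2,0.8],[0,0,0]],[-1,[0,0,0.8],[0,0,0]],[-1,[0,0,0.8],[0,0,0]],[-1,[0,0,0],[0,0,0]]]'; python3 to.py 0.466 -0.183 0.10
```

```text
time_s: 22.0
tcp_pos: [0.4419, -0.1807, 0.04]
eef_rot: [[0.107, 0.994, 0.0], [0.994, -0.107, 0.0], [0.0, 0.0, -1.0]]
wrist_force: [-0.5, 0.5, 0.1]
width: 0.0006
gripper_force: 0.0
shift cm [ 0.03  2.42 -6.  ] yaw 1.464 tilt z [ 0.  0. -1.] t 22.0 F [-0.5  0.5  0.1]
```

```bash
python3 -m jog '[[-1,[0,0.3,0.6],[0,0,0]],[-1,[0,0.3,0.6],[0,0,0]],[-1,[0,0,0.4],[0,0,0]],[-1,[0,0,0.2],[0,0,0]],[-1,[0,0,0],[0,0,0]],[-1,[0,0,0],[0,0,0]]]'; python3 to.py 0.466 -0.183 0.10;  python3 - <<'E'
from h import *
a=viewer.get_image("scene");b=viewer.get_image("top")
cv2.imwrite('pics/raw_s8.png',a);cv2.imwrite('pics/raw_t8.png',b)
cv2.imwrite('pics/m8.png',np.hstack([cv2.resize(a[130:220,220:310],(400,400),interpolation=2),cv2.resize(b[140:230,250:340],(400,400),interpolation=2)]))
E
```

```text
time_s: 22.75
tcp_pos: [0.4491, -0.1817, 0.0238]
eef_rot: [[0.107, 0.994, 0.003], [0.994, -0.107, -0.001], [-0.001, 0.003, -1.0]]
wrist_force: [-1.3, 1.4, 14.7]
width: 0.0003
gripper_force: 7.1
shift cm [ 0.05  1.72 -7.62] yaw 1.464 tilt z [ 0.003 -0.001 -1.   ] t 22.75 F [-1.3  1.4 14.7]
```

The fingers meet a firm stop (14.7 N) at the expected height of 24 mm. I'm lifting off. All 10 picture views are used, so I'll check the lever position with image code.

```bash
python3 -m jog '[[-1,[0,0,-1],[0,0,0]],[-1,[0,0,-3],[0,0,0]],[-1,[0,0,-5],[0,0,0]],[-1,[0,0,-5],[0,0,0]],[-1,[-3,0,-4],[0,0,0]],[-1,[-5,0,0],[0,0,0]],[-1,[-5,0,0],[0,0,0]],[-1,[-4,0,0],[0,0,0]],[-1,[0,0,0],[0,0,0]],[-1,[0,0,0],[0,0,0]]]'|head -2;  python3 - <<'E'
from fit import *
a=viewer.get_image("scene");b=viewer.get_image("top")
cv2.imwrite('pics/raw_s9.png',a);cv2.imwrite('pics/raw_t9.png',b)
c=np.load('chest.npy')
old={'scene':cv2.imread('pics/raw_s6.png'),'top':cv2.imread('pics/raw_t6.png')}
for n,im in(('scene',a),('top',b)):
  for q in (.12,1.2,1.4,1.62):
    an=1.134-q;x,z=-35-55*np.cos(an),45+55*np.sin(an)
    px=proj(n,W(c,[(x,y,z) for y in np.linspace(-130,-215,12)])).round().astype(int)
    print(n,q,'now',[int(v) for v in im[px[:,1],px[:,0]].mean(1)],'then',[int(v) for v in old[n][px[:,1],px[:,0]].mean(1)])
# lid: best angle by projecting front lid edge/tongue end: print expected pixel for tongue at several angles
H=np.array([85,80]);v=np.array([-120,92])-H
for th in (.42,.47,.6):
  X=H+np.array([v[0]*np.cos(th)+v[1]*np.sin(th),-v[0]*np.sin(th)+v[1]*np.cos(th)])
  print(th,proj("scene",W(c,[(X[0],72,X[1])])).round(1))
d0=cv2.absdiff(a,old['scene']).sum(2)[140:190,185:265]
for r in d0[::2]: print(''.join('#' if v>90 else '+' if v>45 else '.' for v in r))
E
```

```text
time_s: 24.1
tcp_pos: [0.4294, -0.3496, 0.2023]
scene 0.12 now [79, 66, 62, 63, 63, 63, 74, 88, 90, 89, 91, 89] then [163, 161, 170, 171, 162, 162, 171, 173, 163, 169, 169, 166]
scene 1.2 now [107, 96, 112, 116, 115, 129, 155, 174, 155, 171, 154, 153] then [74, 96, 111, 117, 119, 114, 120, 151, 174, 173, 155, 152]
scene 1.4 now [143, 124, 132, 135, 164, 196, 199, 203, 201, 201, 200, 199] then [133, 126, 143, 153, 141, 129, 138, 172, 192, 192, 191, 191]
scene 1.62 now [167, 174, 173, 183, 185, 200, 197, 197, 196, 187, 193, 190] then [170, 185, 196, 189, 179, 121, 128, 153, 153, 150, 161, 160]
top 0.12 now [115, 124, 124, 126, 125, 124, 128, 127, 146, 160, 235, 237] then [218, 205, 216, 212, 209, 218, 216, 211, 213, 221, 222, 210]
top 1.2 now [215, 155, 223, 229, 236, 231, 234, 235, 233, 235, 236, 234] then [235, 234, 236, 235, 182, 161, 166, 166, 166, 162, 192, 165]
top 1.4 now [215, 214, 227, 226, 225, 225, 230, 225, 226, 229, 226, 226] then [236, 237, 237, 236, 222, 162, 205, 222, 183, 184, 205, 183]
top 1.62 now [217, 214, 224, 222, 222, 222, 223, 224, 224, 219, 226, 226] then [236
[... 1443 characters left out ...]
...................+#####++.....................++++
............+..+...................................++#####+..+++++++++++++++....
........................................................++###++##++++++..+..+...
.........................................................+####+...............++
....+......................................................++...................
.................+.........................................++...................
..........................................................+##+..........++++....
.....................................................+++..+++.........+##++.....
......................................................+##+.++......+++##+.......
```

The lever has left its old place, and the lid's edge has risen slightly, which fits 0.42 → 0.47. The stop was felt at the height for q ≈ 1.62. Handing in.

```bash
python3 -c "
from cell import job
print(job.close_job())"
```

```text
the job is handed in; nothing more can be done
None
```

I handed the job in at about 24 s: the key opened the chest and stands upright clear of it, the stay is at its stop and the lid is raised; the last two I checked only by force and image code, and no verdict came back.

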